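# Load a reagent cassette into the bench reader and start it

## Task

Take the yellow-capped reagent cassette out of the leaning rack and stand it upright in the reader's slot, lowering it gently all the way to the bottom, and let go of it. Once it stands there, press the blue key and then the green key, one at a time, each fully down and released; keep off the red key, press no key before the cassette is in, and leave the other cassettes, the bottles and the other loose things where they are.

Things in the scene. Friction and masses are not known exactly. Their poses are not given: they have to be found in the camera images.
- cassette_yellow: Cassette, a flat rigid box to be loaded: 64 wide (its x) x 16 thick (its y) x 120 mm tall (its z), white with the top 40 mm yellow. Origin at the centre of its foot (the 64 x 16 underside); z points up along it to the cap. It starts in one of the three bays of the rack, leaning. Mass about 0.12 kg.
- cassette_purple: Cassette, a flat rigid box that stays in the rack: 64 wide (its x) x 16 thick (its y) x 120 mm tall (its z), white with the top 40 mm purple. Origin at the centre of its foot (the 64 x 16 underside); z points up along it to the cap. It starts in one of the three bays of the rack, leaning.
- cassette_grey: Cassette, a flat rigid box that stays in the rack: 64 wide (its x) x 16 thick (its y) x 120 mm tall (its z), white with the top 40 mm grey. Origin at the centre of its foot (the 64 x 16 underside); z points up along it to the cap. It starts in one of the three bays of the rack, leaning.
- rack: Fixed grey rack, origin under its centre; three bays 75 mm apart along its y. Cassettes lean 0.5 rad in their own plane (the rack's x-z), tops to the rack's -x, roughly to the robot. White 4 mm walls flank each bay to 45 mm along the cassette; a 75 mm plate backs its narrow edge; the top 45 mm is clear to grip across the 16 mm. It comes out along its own length.
- reader: Fixed bench reader, 170 (x) x 220 (y) x 60 mm tall, origin under the centre on the table. A dark blue block on its +y side (top 60 mm above the table) holds the slot, open upwards; the white deck on its -y side (top 55 mm above the table) has the three keys, in a row along the reader's x.
- reader_slot (a point): Centre of the slot's floor, 30 mm above the table, 70 mm from the reader's origin along its +y. The slot is 30 mm deep, 68 mm long along the reader's x, 19 mm wide along its y, with a 3 mm chamfer at the mouth; axes as the reader's. Either face of the cassette may be to the front. Loaded, its foot is on this floor and 90 mm stands out.
- key_blue_top (a point): Centre of the top face of the round blue key, 28 mm across, pressed straight down. The three keys stand in a row 50 mm apart on the reader's deck, in any order.
- key_green_top (a point): Centre of the top face of the round green key, 28 mm across, pressed straight down. The three keys stand in a row 50 mm apart on the reader's deck, in any order.
- key_red_top (a point): Centre of the top face of the round red key, 28 mm across, pressed straight down. The three keys stand in a row 50 mm apart on the reader's deck, in any order.
- key_blue (a joint): Joint of the blue spring key on the reader: 0 up, grows as it is pressed down, 0.006 m fully down at about 5 N; springs back when let go.
- key_green (a joint): Joint of the green spring key on the reader: 0 up, grows as it is pressed down, 0.006 m fully down at about 5 N; springs back when let go.
- key_red (a joint): Joint of the red spring key on the reader: 0 up, grows as it is pressed down, 0.006 m fully down at about 5 N; springs back when let go.
- amber_bottle: Amber bottle, green cap, 52 mm across, 115 mm tall, behind the reader, origin under its centre. Bystander.
- dropper_a: Amber dropper bottle, 34 mm across, 104 mm tall, behind the rack, origin under its centre. Bystander.
- dropper_b: Dark dropper bottle, 34 mm across, 104 mm tall, behind the rack, origin under its centre. Bystander.
- slide_tray: Blue open tray 110 x 160 x 30 mm at the left, origin under its centre. Bystander.
- beaker: Glass beaker, 80 mm across, 100 mm tall, at the right, origin under its centre. Bystander.

How it is judged (in metres and radians):
On the way, in this order (a step that is already met when the one before it is completed fails the run):
1. the yellow-capped cassette stands upright on the floor of the slot, let go, with all keys up (horizontal distance between cassette_yellow and reader_slot below 0.005 m and z of cassette_yellow in the frame of reader below 0.0335 m and angle between cassette_yellow's own z axis and vertical below 0.09 rad and angle between the x axis of cassette_yellow and the x axis of reader, either way round below 0.12 rad and contact force between the fingers and cassette_yellow below 0.3 N and value of joint each of key_blue, key_green, key_red below 0.002 m), for 0.2 s.
2. the blue key is pressed fully down (value of joint key_blue above 0.004 m and horizontal distance between cassette_yellow and reader_slot below 0.005 m and z of cassette_yellow in the frame of reader below 0.0335 m and angle between cassette_yellow's own z axis and vertical below 0.09 rad and angle between the x axis of cassette_yellow and the x axis of reader, either way round below 0.12 rad), for 0.04 s.
3. then, with the blue key up again, the green key is pressed fully down (value of joint key_green above 0.004 m and value of joint key_blue below 0.002 m and horizontal distance between cassette_yellow and reader_slot below 0.005 m and z of cassette_yellow in the frame of reader below 0.0335 m and angle between cassette_yellow's own z axis and vertical below 0.09 rad and angle between the x axis of cassette_yellow and the x axis of reader, either way round below 0.12 rad), for 0.04 s.
At the end, for the whole second after the job is handed in: The yellow-capped cassette stands in the reader's slot, released and at rest: its foot within 3.5 mm of the slot floor and within 5 mm of the slot's centre, upright within 5 degrees, in line with the slot within 7 degrees; all three keys are up again (all of step 1 and linear speed of cassette_yellow below 0.02 m/s); the robot touches nothing.
It fails at once if the red key is pressed (value of joint key_red above 0.003 m).
It fails at once if two keys are down at once (value of joint each of key_blue, key_green above 0.003 m).
It fails at once if a key is pressed while the cassette does not stand in the slot (value of joint any of key_blue, key_green above 0.003 m and not (horizontal distance between cassette_yellow and reader_slot below 0.005 m and z of cassette_yellow in the frame of reader below 0.0335 m and angle between cassette_yellow's own z axis and vertical below 0.09 rad and angle between the x axis of cassette_yellow and the x axis of reader, either way round below 0.12 rad)).
It fails at once if the cassette is let fall or rammed into the slot (faster than 0.4 m/s) (horizontal distance between cassette_yellow and reader_slot below 0.015 m and z of cassette_yellow in the frame of reader below 0.06 m and linear speed of cassette_yellow above 0.4 m/s).
It fails at once if another cassette, a bottle or another bystander is moved more than about 25 mm (distance of any of cassette_purple, cassette_grey from where it was at the start of the episode above 0.025 m or distance of any of amber_bottle, dropper_a, dropper_b, slide_tray, beaker from where it was at the start of the episode above 0.03 m).
It also fails if it takes over 61 s, if anything falls off the work surface, if the arm or the gripper's body presses on something with over 40 N, if the wrist force passes 120 N, or if a joint passes its speed limit or range.

## Robot

A 6-joint arm with a two-finger parallel gripper is mounted at the origin on the work surface. World frame = base frame: x ahead of the robot, y to its left, z up, the work surface at z = 0. Lengths are in m, angles in degrees, forces in N, time in s.
With the tool pointing down it reaches from about 0.25 to 0.8 m from the base axis. Payload 3.9 kg.
Tool frame: the origin (TCP) lies at the very end of the fingers, on their centre line; the grasp point (between the pads) lies manip.tcp_to_grasp behind it (manip.tcp_to_grasp is the distance from the TCP to the grasp point, in m); z points along the fingers, y is the line along which they close (so a half turn about z gives the same grasp; the last joint's range is limited). The gripper opens to 85 mm and grips with 20 to 120 N. Pads are 22 mm wide; open, the fingers measure 114 mm over their backs; the gripper's body (76 mm by 85 mm) begins 54 mm behind the grasp point. The pads swing forward as they close: fully open they stand 13 mm farther back than shut.
Start: joints at [65.031, 14.897, -7.913, 67.191, 0, 90], TCP at [0.222, 0.476, 0.231] pointing down, gripper open.
Joint ranges: [-159.42, 159.42], [-47.68, 98.78], [-73.54, 78.23], [-108.79, 121.32], [-90, 84.71], [-180, 180]. Speed limits (degrees/s): [147.25, 147.25, 180, 180, 180, 180].

## Interface

Orientations are given as a 3x3 rotation matrix whose columns are the frame's x, y, z axes.
In Python, from rig import manip gives the robot as it stands.
- The arm moves only by the shell command python3 -m crank 'ROWS' [FORCE]. ROWS is JSON, a list that holds one entry, the list of rows, each a list of 7 numbers: the shift along the tool's x, y, z in units of 0.2 m (1.0 is 0.2 m), then the turn, a rotation vector about the tool's x, y, z in units of pi rad (1.0 is pi rad), then the gripper command: -1 is shut, 1 is fully open, values between are in proportion. A call has 1 to 5 rows; each row is the pose to reach, as a shift and turn from the pose commanded when the call began, along the tool's axes at that moment, turning the shorter way round; what a row does not reach only later rows make up. A row lasts 1/12 s, in which the tool goes at most 41.7 mm and 7.16 degrees, less where a joint would pass 70% of its speed; a pose out of reach is approached as far as the arm can. A call with a number of a shift or a turn outside -1 to 1 is refused whole. A call with a gripper value outside its range is refused whole. The fingers move at their own pace and stop on an object; FORCE is the grip in N (left out, the last holds). Time passes only in rows, so rows that repeat a pose let the fingers close. It gives the time, the measured TCP pose, the force, the opening and the grip force at its end, in the units of the state.
- manip.read_state(): the state, without advancing time (a new reading comes with each control period).
- manip.snapshot(name): name is "scene" or "top" or "wrist"; returns a dict with "image" (480x640x3 uint8, red, green, blue), "fx", "fy", "cx", "cy" (pixels), "R" (3x3) and "t" (3): a world point X has camera coordinates R X + t; the wrist camera has in their place "hand_eye" (4x4, takes a point from camera to tool coordinates, whose origin is the TCP and whose axes are the flange's). Camera axes: x right, y down, z forward; pixel columns grow to the right and rows downward; lengths in m; the calibration is good to about 2 mm. A picture is of the moment at which its call begins: read the wrist's pose just before it. There is no depth.
- manip.hand_in(): hands the job in; it is judged then, once.
Trained networks look in the newest picture that a camera, given by its name, has taken for a name from the list of things; names that differ only in an ending like _2 or _b are one class to them, and where a whole thing is asked for, a point or a joint stands for the part that bears it (a point fixed in the world has none). Each returns a list of dicts, best first, with "score" (0 to 1); they miss things now and then, are a little off and sometimes report something else, mostly with a low value. They report only what shows in the picture. A call takes as long as a camera call.
- manip.boxes_of(camera, name): "box" ([left, top, right, bottom] in pixels, round what is visible of it).
- manip.outline_of(camera, name): "region" (480x640 bool, what is visible of it) and "box" ([left, top, right, bottom] in pixels, round what is visible of it).
The state is a dict: "t": time; "qpos": joint angles; "joint_vel": joint speeds; "tau": joint torques, N m; "tool_pos": TCP position; "eef_rot": TCP orientation; "contact_force": force on the tool from outside, world axes, zero at the start; "ft_torque": the same for the moment, N m; "width": finger opening in m; "finger_force": force on a finger pad.
Only numpy, scipy, OpenCV 4.12 (cv2) and the standard library are available. Lean on these libraries where they do the work, as an engineer would, in place of code of your own. Each camera call takes 0.05 s, during which the arm holds its last target. There are 200 camera calls.

## Working session

There is one attempt and no reset: what is moved stays moved. The work goes in short steps, Python scripts to look and compute and a shell command to move; the robot and the scene stay as the last step left them, time stands still between calls to the robot, and variables do not carry over. Pictures are saved under pics/ and viewed, at most 10 in all, crops included, and the job is handed in when it is done.

```bash
mkdir -p pics; ls; python3 - <<'E'
from rig import manip
import cv2,numpy as np
for c in ["scene","top"]:
    s=manip.snapshot(c); cv2.imwrite(f"pics/{c}0.png",s["image"][:,:,::-1])
    print(c,s["fx"],s["cx"],s["cy"],np.round(s["R"],3).tolist(),np.round(s["t"],3).tolist())
    for n in ["cassette_yellow","reader","rack","key_blue","key_green","key_red","reader_slot"]:
        try: print(n,[(np.round(b["box"]).tolist(),round(b["score"],2)) for b in manip.boxes_of(c,n)][:3])
        except Exception as e: print(n,e)
print(manip.tcp_to_grasp, manip.read_state())
E
```

```text
pics
scene 435.804071364932 328.59985538830205 243.6147135340077 [[0.33, 0.944, 0.011], [0.762, -0.26, -0.594], [-0.558, 0.204, -0.805]] [-0.194, -0.38, 1.465]
cassette_yellow [([405.0, 179.0, 425.0, 224.0], 0.61)]
reader [([188.0, 227.0, 298.0, 323.0], 0.58)]
rack [([345.0, 195.0, 435.0, 268.0], 0.85), ([56.0, 260.0, 106.0, 307.0], 0.34), ([403.0, 178.0, 426.0, 224.0], 0.17)]
key_blue []
key_green [([210.0, 269.0, 223.0, 282.0], 0.57)]
key_red [([217.0, 280.0, 228.0, 294.0], 0.42)]
reader_slot [([191.0, 228.0, 295.0, 324.0], 0.81)]
top 451.2965539943266 322.09215421114874 238.38398318773835 [[0.011, -1.0, 0.022], [-0.988, -0.014, -0.152], [0.153, -0.02, -0.988]] [-0.009, 0.563, 1.463]
cassette_yellow [([230.0, 236.0, 246.0, 265.0], 0.51)]
reader [([347.0, 216.0, 421.0, 279.0], 0.58), ([400.0, 225.0, 405.0, 234.0], 0.45), ([230.0, 204.0, 244.0, 220.0], 0.2)]
rack [([234.0, 227.0, 296.0, 273.0], 0.62)]
key_blue [([403.0, 255.0, 411.0, 264.0], 0.57)]
key_green []
key_red [([400.0, 221.0, 407.0, 228.0], 0.48), ([257.0, 229.0, 263.0, 263.0], 0.27)]
reader_slot [([350.0, 214.0, 421.0, 277
[... 152 characters left out ...]
      -5.53494348e-04,  9.00034922e+01]), 'joint_vel': array([ 0.06291767, -0.03624356, -0.01160702,  0.01648683, -0.05503635,
       -0.02471984]), 'tau': array([-1.40841927e-03, -4.05556977e+01,  2.54220504e+01,  6.25328394e-04,
       -7.18070919e-05, -2.66858343e-06]), 'tool_pos': array([0.22162454, 0.47592957, 0.23133511]), 'eef_rot': array([[-9.06506984e-01,  4.22190817e-01,  3.25981062e-05],
       [ 4.22190819e-01,  9.06506983e-01,  4.71198179e-05],
       [-9.65685646e-06,  5.64770652e-05, -9.99999998e-01]]), 'contact_force': array([-0.49356592,  0.26997423, -0.04977138]), 'ft_torque': array([ 0.01315902, -0.06147509, -0.07441066]), 'finger_force': 0.0, 'width': 0.08541194166225477}
```

```bash
python3 - <<'E'
import cv2,numpy as np
t=cv2.imread("pics/top0.png")[190:300,210:440];s=cv2.imread("pics/scene0.png")[150:340,170:450]
a=cv2.resize(t,(600,287),interpolation=cv2.INTER_CUBIC);b=cv2.resize(s,None,fx=2.14,fy=2.14)[:,:600][:310]
b=cv2.resize(cv2.imread("pics/scene0.png")[150:340,170:450],(450,305),interpolation=cv2.INTER_CUBIC)
o=np.zeros((600,800,3),np.uint8);o[:287,:600]=a;o[290:595,:450]=b
o[290:590,450:800]=cv2.resize(cv2.imread("pics/top0.png"),(350,300))
cv2.imwrite("pics/c0.png",o)
E
```

```text
(no output)
```

View pics/c0.png

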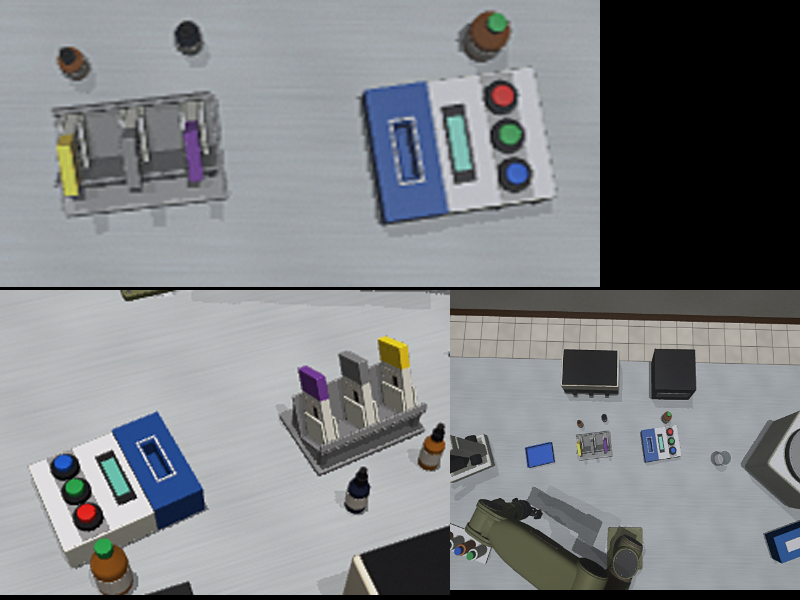

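```bash
cat > h.py <<'E'
from rig import manip
import numpy as np, cv2
def tool():
    s=manip.read_state(); return s["eef_rot"],s["tool_pos"]
def cam(name):
    """-> snapshot, camera centre C, rotation Rwc (cam->world)"""
    R,p=tool(); s=manip.snapshot(name)
    if name=="wrist":
        H=np.array(s["hand_eye"]); return s,R@H[:3,3]+p,R@H[:3,:3]
    Rc=np.array(s["R"]); return s,-Rc.T@np.array(s["t"]),Rc.T
def plane(s,C,Rw,uv,z):
    uv=np.atleast_2d(uv).astype(float)
    d=np.c_[(uv[:,0]-s["cx"])/s["fx"],(uv[:,1]-s["cy"])/s["fy"],np.ones(len(uv))]@Rw.T
    return C+d*((z-C[2])/d[:,2])[:,None]
def proj(s,C,Rw,X):
    c=(np.atleast_2d(X)-C)@Rw; return np.c_[s["fx"]*c[:,0]/c[:,2]+s["cx"],s["fy"]*c[:,1]/c[:,2]+s["cy"]]
def rows_to(Rt,pt):
    """shift (units of 0.2 m) and turn (units of pi) in the present tool frame"""
    R,p=tool(); return np.round(R.T@(pt-p)/0.2,4), np.round(cv2.Rodrigues(R.T@Rt)[0].ravel()/np.pi,4)
E
python3 - <<'E'
from h import *
s,C,Rw=cam("top"); print(C)
f=lambda L:np.array(L)/2.609+[210,190]
n=["FLb","NLb","FR","NR","slot","red","green","blue"]
print(np.c_[plane(s,C,Rw,f([(363,92),(383,222)]),.06)])
print(plane(s,C,Rw,f([(535,68),(555,200)]),.055))
print(plane(s,C,Rw,f([(407,151)]),.06))
print(plane(s,C,Rw,f([(502,95),(510,133),(516,172)]),.065))
print("cap",plane(s,C,Rw,f([(68,167)]),.12))
print("rack base",plane(s,C,Rw,f([(68,215),(228,200)]),.0))
E
```

```text
[0.33334836 0.02890546 1.53104057]
[[ 0.60575925 -0.09085677  0.06      ]
 [ 0.4408404  -0.11619209  0.06      ]]
[[ 0.64132771 -0.31248116  0.055     ]
 [ 0.4716789  -0.33434427  0.055     ]]
[[ 0.53084256 -0.14664585  0.06      ]]
[[ 0.60360311 -0.2673155   0.065     ]
 [ 0.55492736 -0.27667246  0.065     ]
 [ 0.50542028 -0.28338866  0.065     ]]
cap [[0.49776821 0.26877998 0.12      ]]
rack base [[0.44920216 0.28669305 0.        ]
 [0.47133223 0.08002849 0.        ]]
```

```bash
cat >> h.py <<'E'
def lean(yaw,t):
    """tool leaning along a cassette tilted by t rad, tool y along yaw's y"""
    c,s=np.cos(yaw),np.sin(yaw); xr=np.array([c,s,0]);yr=np.array([-s,c,0]);z=np.array([0,0,1])
    zt=np.sin(t)*xr-np.cos(t)*z
    return np.c_[np.cross(yr,zt),yr,zt]
E
python3 - <<'E'
from h import *
print(rows_to(lean(np.radians(6.1),.5),np.array([.426,.261,.252])))
s,C,Rw=cam("wrist"); print(s["hand_eye"],s["fx"],s["t"] if "t" in s else "")
E
```

```text
(array([-1.38  , -0.5428, -0.1034]), array([-0.0431, -0.1552, -0.169 ]))
[[-4.46090713e-04 -9.52829468e-01 -3.03505859e-01  7.75192496e-02]
 [ 9.99999899e-01 -4.39392308e-04 -9.03597997e-05  8.89303187e-05]
 [-4.72606600e-05 -3.03505869e-01  9.52829568e-01 -1.43339747e-01]
 [ 0.00000000e+00  0.00000000e+00  0.00000000e+00  1.00000000e+00]] 375.4408706305508
```

```bash
python3 -m crank '[[[-0.7,-0.27,-0.05,-0.02,-0.08,-0.085,1],[-0.7,-0.27,-0.05,-0.02,-0.08,-0.085,1],[-0.7,-0.27,-0.05,-0.02,-0.08,-0.085,1],[-0.7,-0.27,-0.05,-0.02,-0.08,-0.085,1],[-0.7,-0.27,-0.05,-0.02,-0.08,-0.085,0.3]]]'
python3 - <<'E'
from h import *
print(rows_to(lean(np.radians(6.1),.5),np.array([.426,.261,.252])))
E
```

```text
t: 1.32
tool_pos: [0.3267, 0.3642, 0.2416]
eef_rot: [[-0.952, 0.166, 0.256], [0.167, 0.986, -0.017], [-0.255, 0.027, -0.966]]
contact_force: [-0.7, -0.8, 0.9]
width: 0.0751
finger_force: 0.0
(array([-0.5726, -0.4246,  0.0856]), array([-0.0244, -0.0753, -0.0842]))
```

```bash
python3 -m crank '[[[-0.57,-0.425,0.085,-0.024,-0.075,-0.06,0.3],[-0.57,-0.425,0.085,-0.024,-0.075,-0.03,0.3],[-0.57,-0.425,0.085,-0.024,-0.075,-0.03,0.3],[-0.57,-0.425,0.085,-0.024,-0.075,-0.03,0.3],[-0.57,-0.425,0.085,-0.024,-0.075,-0.03,0.3]]]'
python3 - <<'E'
from h import *
print(rows_to(lean(np.radians(6.1),.5),np.array([.426,.261,.252])))
s,C,Rw=cam("wrist"); im=s["image"][:,:,::-1].copy(); cv2.imwrite("pics/w1.png",im)
np.savez("w1.npz",C=C,Rw=Rw,K=[s[k] for k in("fx","fy","cx","cy")]);
print(C,[(np.round(b["box"]).tolist(),b["score"]) for b in manip.boxes_of("wrist","cassette_yellow")])
E
```

```text
t: 1.73
tool_pos: [0.4257, 0.2625, 0.2516]
eef_rot: [[-0.875, 0.053, 0.481], [0.077, 0.997, 0.031], [-0.478, 0.064, -0.876]]
contact_force: [-0.3, 0.5, -1.2]
width: 0.0555
finger_force: 0.0
(array([-0.0027, -0.007 , -0.0013]), array([-0.0064,  0.0013, -0.0542]))
[0.28936245 0.26400193 0.34018248] [([304.0, 177.0, 341.0, 266.0], 0.68)]
```

View pics/w1.png

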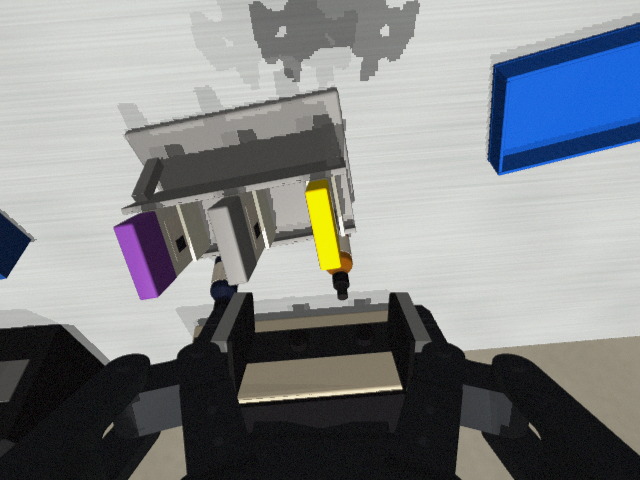

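```bash
cat >> h.py <<'E'
from scipy.optimize import minimize
def ymask(im,box):
    h=cv2.cvtColor(im,cv2.COLOR_RGB2HSV); m=cv2.inRange(h,(22,130,70),(35,255,255))
    k=np.zeros_like(m); l,t,r,b=[int(v) for v in box]; k[t-8:b+8,l-8:r+8]=m[t-8:b+8,l-8:r+8]; return k
BOX=np.array([[a,b,c] for a in(-.032,.032) for b in(-.008,.008) for c in(0.08,0.12)])
def soft(P):
    m=np.zeros((480,640),np.uint8)
    cv2.fillConvexPoly(m,cv2.convexHull(np.round(P*16).astype(np.int32)),255,cv2.LINE_AA,4); return m/255.
E
python3 - <<'E'
from h import *
V=[]
for c in("wrist","scene","top"):
    s,C,Rw=cam(c); b=manip.boxes_of(c,"cassette_yellow")[0]; m=ymask(s["image"],b["box"])
    ys,xs=np.nonzero(m); print(c,(m>0).sum(),xs.min(),ys.min(),xs.max(),ys.max(),b["box"]); V.append((s,C,Rw,m/255.))
def pts(p):
    x,y,z,yaw,t=p; R=lean(yaw,t); # cassette axes: z=-tool z, x=-tool x, y=tool y
    Rc=np.c_[-R[:,0],R[:,1],-R[:,2]]; return (BOX-[0,0,.12])@Rc.T+[x,y,z]
def cost(p,use=(0,1,2)):
    q=pts(p); e=0
    for i in use:
        s,C,Rw,m=V[i]; e+=np.abs(soft(proj(s,C,Rw,q)-0)-m).sum()/m.sum()**.5
    return e
for use in((0,),(0,1,2),(0,1)):
    best=None
    for z in(.11,.13,.15):
        x0=np.array([.485,.268,z,np.radians(6),.5])
        S=np.vstack([x0]+[x0+d for d in np.diag([.02,.02,.02,.08,.0001 if len(use)<2 else .05])])
        r=minimize(cost,x0,args=(use,),method="Nelder-Mead",options=dict(initial_simplex=S,maxiter=600,xatol=1e-4,fatol=1e-3))
        if best is None or r.fun<best.fun:best=r
    print(use,best.fun,np.round(best.x,4),np.degrees(best.x[3]))
E
```

```text
wrist 2101 301 180 337 270 [303.4, 180.4, 339.5, 265.7]
scene 294 405 179 424 199 [404.2, 177.4, 425.1, 224.2]
top 119 232 242 239 264 [233.9, 232.4, 244.0, 263.4]
(0,) 1.8829860551914646 [0.4983 0.2679 0.1366 0.1189 0.5001] 6.814661129862436
(0, 1, 2) 15.047518965665496 [0.4927 0.2679 0.142  0.1064 0.5043] 6.097096401656462
(0, 1) 6.941880425213805 [0.4912 0.2678 0.1423 0.1072 0.5351] 6.14056716577101
```

```bash
python3 - <<'E'
from h import *
R=lean(np.radians(6.3),.5);top=np.array([.4955,.268,.1385])
print(rows_to(R,top+.036*R[:,2]))
E
```

```text
(array([-0.0405, -0.0064,  0.845 ]), array([-0.0061,  0.0008, -0.0534]))
```

```bash
python3 -m crank '[[[-0.04,-0.006,0.15,-0.006,0.001,-0.053,0.2],[-0.04,-0.006,0.3,-0.006,0.001,-0.053,0.2],[-0.04,-0.006,0.45,-0.006,0.001,-0.053,0.2],[-0.04,-0.006,0.6,-0.006,0.001,-0.053,0.2],[-0.04,-0.006,0.6,-0.006,0.001,-0.053,0.2]]]'
python3 - <<'E'
from h import *
R=lean(np.radians(6.3),.5);top=np.array([.4955,.268,.1385])
print(rows_to(R,top+.036*R[:,2]))
s,C,Rw=cam("wrist"); im=s["image"][:,:,::-1].copy(); cv2.imwrite("pics/w2.png",im)
E
```

```text
t: 2.55
tool_pos: [0.4881, 0.2659, 0.1445]
eef_rot: [[-0.876, -0.106, 0.471], [-0.096, 0.994, 0.047], [-0.473, -0.004, -0.881]]
contact_force: [-1.0, -0.7, -0.3]
width: 0.0515
finger_force: 0.0
(array([-0.0206,  0.0074,  0.2242]), array([-0.0015, -0.0024, -0.0004]))
```

View pics/w2.png

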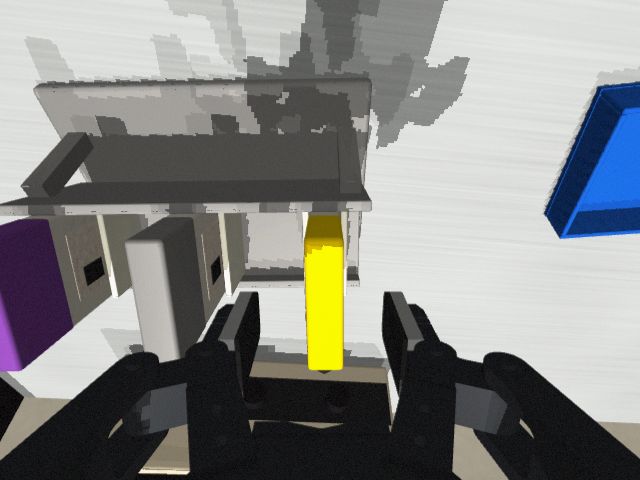

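```bash
python3 -m crank '[[[-0.014,0.009,0.1,-0.0015,-0.0024,0,0.2],[-0.014,0.009,0.215,-0.0015,-0.0024,0,0.2],[-0.014,0.009,0.215,-0.0015,-0.0024,0,0.2],[-0.014,0.009,0.215,-0.0015,-0.0024,0,-1],[-0.014,0.009,0.215,-0.0015,-0.0024,0,-1]]]' 40
python3 -m crank '[[[0,0,0,0,0,0,-1],[0,0,0,0,0,0,-1],[0,0,0,0,0,0,-1],[0,0,0,0,0,0,-1],[0,0,0,0,0,0,-1]]]' 40
```

```text
t: 3.02
tool_pos: [0.5121, 0.2721, 0.115]
eef_rot: [[-0.869, -0.11, 0.483], [-0.093, 0.994, 0.058], [-0.487, 0.005, -0.874]]
contact_force: [0.0, 0.2, -0.2]
width: 0.028
finger_force: 0.0
t: 3.43
tool_pos: [0.5125, 0.2718, 0.1154]
eef_rot: [[-0.868, -0.109, 0.485], [-0.093, 0.994, 0.058], [-0.488, 0.005, -0.873]]
contact_force: [-3.9, -1.1, 6.0]
width: 0.0153
finger_force: 40.0
```

```bash
python3 -m crank '[[[0,0,-0.05,0,0,0,-1],[0,0,-0.15,0,0,0,-1],[0,0,-0.25,0,0,0,-1],[0,0,-0.35,0,0,0,-1],[0,0,-0.45,0,0,0,-1]]]' 40
python3 -m crank '[[[0,0,-0.1,0,0,0,-1],[0,0,-0.2,0,0,0,-1],[0,0,-0.3,0,0,0,-1],[0,0,-0.3,0,0,0,-1],[0,0,-0.3,0,0,0,-1]]]' 40
```

```text
t: 3.85
tool_pos: [0.4683, 0.2664, 0.1938]
eef_rot: [[-0.869, -0.109, 0.483], [-0.093, 0.994, 0.058], [-0.487, 0.005, -0.874]]
contact_force: [0.4, 0.6, -1.3]
width: 0.0153
finger_force: 39.8
t: 4.27
tool_pos: [0.4398, 0.2635, 0.2461]
eef_rot: [[-0.868, -0.11, 0.484], [-0.093, 0.994, 0.059], [-0.488, 0.007, -0.873]]
contact_force: [0.1, -0.4, -1.9]
width: 0.0155
finger_force: 39.9
```

```bash
python3 - <<'E'
from h import *
yaw=np.radians(8.8)
print(rows_to(lean(yaw,0),np.array([.5308,-.1466,.26])))
s,C,Rw=cam("wrist"); cv2.imwrite("pics/w3.png",s["image"][:,:,::-1])
s,C,Rw=cam("top"); cv2.imwrite("pics/t3.png",s["image"][:,:,::-1])
E
```

```text
(array([-0.2385, -2.0876,  0.0384]), array([-0.0015,  0.1623, -0.0141]))
```

View pics/w3.png

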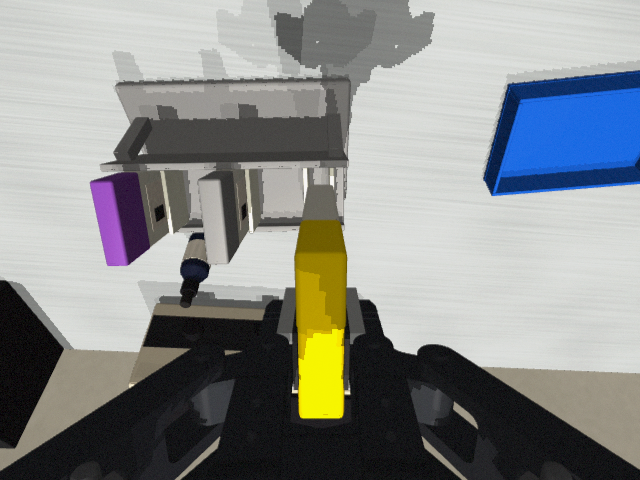

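```bash
python3 -m crank '[[[-0.05,-0.15,-0.03,0,0.03,0,-1],[-0.1,-0.35,-0.03,0,0.06,0,-1],[-0.12,-0.55,0,0,0.09,0,-1],[-0.12,-0.75,0,0,0.12,0,-1],[-0.12,-0.95,0,0,0.14,-0.007,-1]]]' 40
python3 - <<'E'
from h import *
print(rows_to(lean(np.radians(8.8),0),np.array([.5308,-.1466,.26])))
E
```

```text
t: 4.78
tool_pos: [0.4828, 0.0742, 0.2547]
eef_rot: [[-0.99, -0.129, 0.063], [-0.129, 0.992, 0.007], [-0.064, -0.001, -0.998]]
contact_force: [1.6, 0.1, -1.6]
width: 0.0155
finger_force: 39.8
(array([-0.0966, -1.1256, -0.0195]), array([-0.0005,  0.0202, -0.0076]))
```

```bash
python3 -m crank '[[[-0.05,-0.15,-0.02,0,0.02,-0.007,-1],[-0.1,-0.3,-0.02,0,0.02,-0.007,-1],[-0.1,-0.4,-0.02,0,0.02,-0.007,-1],[-0.1,-0.4,-0.02,0,0.02,-0.007,-1],[-0.1,-0.4,-0.02,0,0.02,-0.007,-1]]]' 40
python3 - <<'E'
from h import *
s,C,Rw=cam("wrist"); cv2.imwrite("pics/w4.png",s["image"][:,:,::-1]); print(s["fx"],s["fy"],s["cx"],s["cy"])
R,p=tool();np.savez("w4.npz",C=C,Rw=Rw,R=R,p=p)
for n in["key_blue","key_green","key_red","reader","reader_slot"]: print(n,[(np.round(b["box"]).tolist(),round(b["score"],2)) for b in manip.boxes_of("wrist",n)][:2])
E
```

```text
t: 5.2
tool_pos: [0.5112, -0.0018, 0.2591]
eef_rot: [[-0.989, -0.149, 0.002], [-0.149, 0.989, -0.002], [-0.002, -0.002, -1.0]]
contact_force: [-0.4, 0.2, -1.5]
width: 0.0155
finger_force: 39.9
375.4408706305508 375.4408706305508 320.5983179357302 234.63981527099853
key_blue [([0.0, 131.0, 24.0, 168.0], 0.83), ([295.0, 183.0, 345.0, 415.0], 0.33)]
key_green [([0.0, 190.0, 36.0, 223.0], 0.92)]
key_red [([12.0, 243.0, 49.0, 273.0], 0.56), ([0.0, 131.0, 25.0, 167.0], 0.55)]
reader [([0.0, 107.0, 231.0, 286.0], 0.77)]
reader_slot [([0.0, 105.0, 234.0, 284.0], 0.59)]
```

View pics/w4.png

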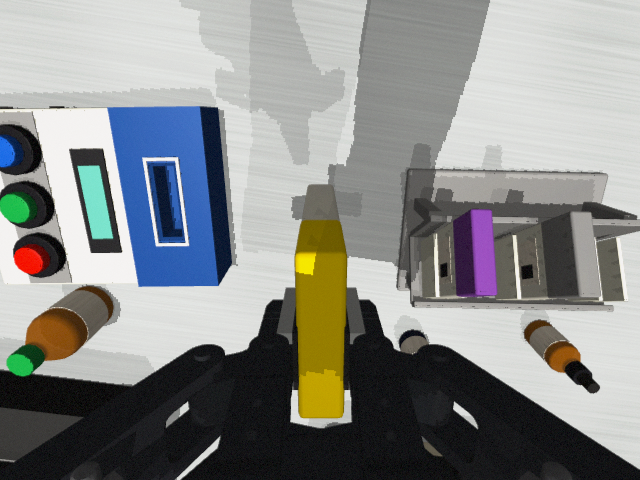

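```bash
python3 - <<'E'
from h import *
from scipy.optimize import least_squares
im=cv2.imread("pics/w4.png"); d=np.load("w4.npz"); s=dict(fx=375.44,fy=375.44,cx=320.6,cy=234.64)
hsv=cv2.cvtColor(im,cv2.COLOR_BGR2HSV); roi=np.zeros((480,640),np.uint8); roi[145:258,130:200]=255
w=cv2.inRange(hsv,(0,0,150),(179,90,255))&roi
h=cv2.convexHull(np.argwhere(w)[:,::-1].astype(np.int32)).reshape(-1,2)
W=plane(s,d["C"],d["Rw"],h,.06)[:,:2]
r=cv2.minAreaRect((W*1000).astype(np.float32)); print("slot outer",r,cv2.boxPoints(r)[:].tolist())
blk=plane(s,d["C"],d["Rw"],[(203,108),(221,284)],.06); v=blk[1]-blk[0]; print("block edge",blk[:,:2],np.hypot(*v[:2]),np.degrees(np.arctan2(v[1],v[0])))
k=plane(s,d["C"],d["Rw"],[(14,208),(31,260),(8,149)],.065);print("green,red,blue",k[:,:2])
# profile of the held cassette along image columns
for c in(312,320,330): print(c,[(y,im[y,c].tolist()) for y in list(range(176,192,2))+list(range(214,226,2))+list(range(244,258,2))+list(range(410,422,2))] if c==320 else "")
print([ (x,im[300,x].tolist()) for x in list(range(290,302))+list(range(340,352))])
E
```

```text
slot outer ((541.3218994140625, -156.3040313720703), (96.2041015625, 58.58563232421875), 8.527495384216309) [[489.4079895019531, -134.4678192138672], [498.0952453613281, -192.40577697753906], [593.23583984375, -178.14024353027344], [584.548583984375, -120.20228576660156]]
block edge [[ 0.44430553 -0.11496132]
 [ 0.60894009 -0.08822847]] 0.166790840434489 9.223012030562439
green,red,blue [[ 0.55782933 -0.28152295]
 [ 0.60828366 -0.27035823]
 [ 0.50390007 -0.2814878 ]]
312 
320 [(176, [204, 206, 204]), (178, [207, 212, 208]), (180, [200, 206, 202]), (182, [203, 209, 207]), (184, [137, 142, 143]), (186, [97, 106, 106]), (188, [95, 105, 107]), (190, [98, 103, 107]), (214, [93, 100, 103]), (216, [97, 107, 110]), (218, [96, 106, 109]), (220, [25, 97, 112]), (222, [0, 94, 113]), (224, [0, 94, 113]), (244, [0, 92, 109]), (246, [0, 92, 110]), (248, [0, 93, 111]), (250, [0, 91, 108]), (252, [1, 107, 126]), (254, [0, 118, 142]), (256, [0, 124, 148]), (410, [0, 162, 194]), (412, [0, 165, 193]), (414, [0, 159, 192]), (416, [0, 157, 186]), (418, [143, 180, 185]), (420, [194, 196, 194])]
330 
[(290, [72, 77, 77]), (291, [74, 77, 76]), (292, [73, 76, 77]), (293, [74, 79, 77]), (294, [75, 78, 80]), (295, [45, 78, 86]), (296, [0, 97, 116]), (297, [0, 110, 132]), (298, [0, 114, 136]), (299, [0, 120, 142]), (300, [0, 124, 147]), (301, [0, 126, 150]), (340, [0, 128, 152]), (341, [0, 123, 147]), (342, [0, 120, 143]), (343, [0, 115, 138]), (344, [0, 115, 137]), (345, [0, 99, 117]), (346, [40, 77, 86]), (347, [69, 74, 74]), (348, [73, 75, 75]), (349, [76, 79, 78]), (350, [74, 77, 77]), (351, [76, 75, 75])]
```

```bash
python3 - <<'E'
from h import *
from scipy.optimize import least_squares
im=cv2.imread("pics/w4.png"); d=np.load("w4.npz"); s=dict(fx=375.44,fy=375.44,cx=320.6,cy=234.64)
print(plane(s,d["C"],d["Rw"],[(143,158),(180,157),(188,244),(155,246)],.06)[:,:2])
hsv=cv2.cvtColor(im,cv2.COLOR_BGR2HSV)
w=cv2.inRange(hsv,(0,0,150),(179,90,255)); n,l,st,_=cv2.connectedComponentsWithStats(w)
for i in range(1,n):
    x,y,ww,hh,a=st[i]
    if 130<x and x+ww<205 and 145<y and y+hh<260 and a>60:
        h=cv2.convexHull(np.argwhere(l==i)[:,::-1].astype(np.int32)).reshape(-1,2)
        W=plane(s,d["C"],d["Rw"],h,.06)[:,:2]; print(st[i],cv2.minAreaRect((W*1000).astype(np.float32)))
H=np.linalg.inv(d["Rw"]); # tool->camera
he=(d["R"].T@d["Rw"]); t=d["R"].T@(d["C"]-d["p"])
def f(p):
    x,z,a=p; c,sn=np.cos(a),np.sin(a)
    P=np.array([[.032,.12],[.032,.08],[.032,0],[-.032,0]])  # tool x, depth below top
    X=np.c_[x+c*P[:,0]+sn*P[:,1],np.zeros(4),z-sn*P[:,0]+c*P[:,1]]
    q=(X-t)@he; return s["fy"]*q[:,1]/q[:,2]+s["cy"]-[183.5,219.5,251,417]
r=least_squares(f,[0,-.03,0]); print(r.x,r.fun, "foot x",r.x[0]+np.sin(r.x[2])*.12,"foot z",r.x[1]+np.cos(r.x[2])*.12)
E
```

```text
[[ 0.49504161 -0.1660677 ]
 [ 0.48921404 -0.13317429]
 [ 0.5712965  -0.12263454]
 [ 0.57810479 -0.15414096]]
[142 157  47  90 863] ((533.7077026367188, -144.44061279296875), (85.00144958496094, 32.79322052001953), 9.127140045166016)
[ 0.00185167 -0.02875023 -0.03716115] [ 10.60724605 -13.12357985   2.94871021  -0.39633408] foot x -0.0026066416690281435 foot z 0.0911669256443831
```

```bash
python3 - <<'E'
from h import *
print(rows_to(lean(np.radians(9.0),0),np.array([.5377,-.1438,.17])))
E
```

```text
(array([-0.0202, -0.7323,  0.4563]), array([-0.0008,  0.0014, -0.0011]))
```

```bash
python3 -m crank '[[[-0.02,-0.2,0,-0.001,0.0014,-0.001,-1],[-0.02,-0.4,0,-0.001,0.0014,-0.001,-1],[-0.02,-0.6,0.1,-0.001,0.0014,-0.001,-1],[-0.02,-0.73,0.25,-0.001,0.0014,-0.001,-1],[-0.02,-0.73,0.4,-0.001,0.0014,-0.001,-1]]]' 40
python3 -m crank '[[[0,0,0.05,0,0,0,-1],[0,0,0.05,0,0,0,-1],[0,0,0.05,0,0,0,-1]]]' 40
python3 - <<'E'
from h import *
s,C,Rw=cam("wrist"); im=s["image"][:,:,::-1]; cv2.imwrite("pics/w5.png",im); cv2.imwrite("pics/w5c.png",cv2.resize(im[80:280,200:440],(720,600),interpolation=cv2.INTER_CUBIC))
R,p=tool();np.savez("w5.npz",C=C,Rw=Rw,R=R,p=p); print(rows_to(lean(np.radians(9.0),0),np.array([.5377,-.1438,.17])))
sl=np.array([.5337,-.1444]);
for X in([0,0],[.04,.0],[-.0425,-.0165],[-.0425,.0165]):
    c,n=np.cos(np.radians(9)),np.sin(np.radians(9)); print(proj(s,C,Rw,[*(sl+[c*X[0]-n*X[1],n*X[0]+c*X[1]]),.06]))
E
```

```text
t: 5.92
tool_pos: [0.5403, -0.1489, 0.1818]
eef_rot: [[-0.989, -0.151, 0.006], [-0.151, 0.989, -0.004], [-0.005, -0.005, -1.0]]
contact_force: [0.8, -0.6, -1.7]
width: 0.0154
finger_force: 40.2
t: 6.17
tool_pos: [0.5374, -0.1432, 0.1717]
eef_rot: [[-0.988, -0.156, -0.001], [-0.156, 0.988, 0.001], [0.001, 0.001, -1.0]]
contact_force: [0.4, 0.6, -0.9]
width: 0.0154
finger_force: 40.1
(array([ 0.0041, -0.0016,  0.0143]), array([ 0.    ,  0.0006, -0.    ]))
[[319.54157709 224.47316977]]
[[319.62882089 276.48356734]]
[[294.90697898 163.76393047]]
[[343.96876354 163.71759868]]
```

View pics/w5c.png

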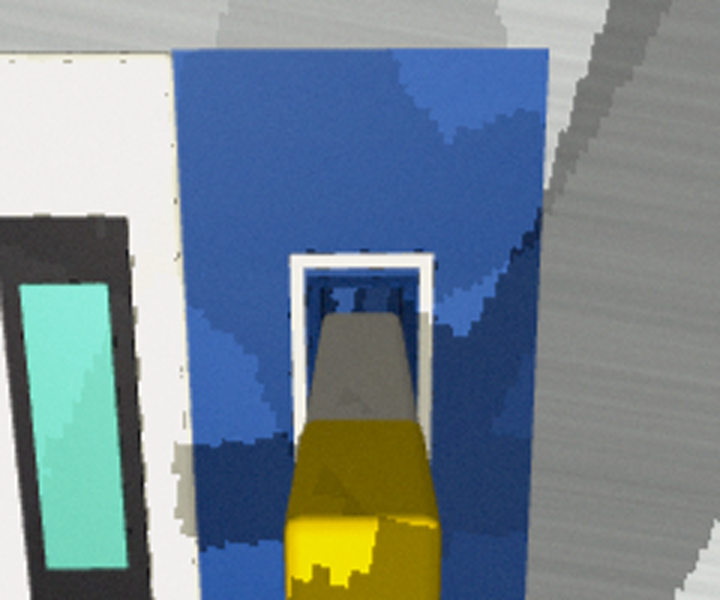

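```bash
python3 -m crank '[[[0.003,0,0.04,0,0,0,-1],[0.003,0,0.08,0,0,0,-1],[0.003,0,0.12,0,0,0,-1],[0.003,0,0.15,0,0,0,-1],[0.003,0,0.18,0,0,0,-1]]]' 40
python3 -m crank '[[[0,0,0.015,0,0,0,-1],[0,0,0.03,0,0,0,-1],[0,0,0.03,0,0,0,-1]]]' 40
```

```text
t: 6.63
tool_pos: [0.537, -0.1441, 0.1347]
eef_rot: [[-0.988, -0.155, 0.0], [-0.155, 0.988, 0.001], [-0.0, 0.001, -1.0]]
contact_force: [-0.6, 0.3, -1.5]
width: 0.0155
finger_force: 40.3
t: 6.88
tool_pos: [0.537, -0.1443, 0.1287]
eef_rot: [[-0.988, -0.155, -0.0], [-0.155, 0.988, 0.001], [0.0, 0.001, -1.0]]
contact_force: [1.3, -0.1, -2.6]
width: 0.0152
finger_force: 40.2
```

```bash
python3 -m crank '[[[0,0,0.02,0,0,0,-1],[0,0,0.035,0,0,0,-1],[0,0,0.045,0,0,0,-1],[0,0,0.045,0,0,0,-1]]]' 40
python3 -m crank '[[[0,0,0.01,0,0,0,-1],[0,0,0.015,0,0,0,-1],[0,0,0.015,0,0,0,-1]]]' 40
```

```text
t: 7.22
tool_pos: [0.537, -0.1444, 0.1199]
eef_rot: [[-0.988, -0.155, -0.0], [-0.155, 0.988, 0.001], [0.0, 0.001, -1.0]]
contact_force: [0.2, 0.4, -1.6]
width: 0.0154
finger_force: 40.1
t: 7.47
tool_pos: [0.5371, -0.1444, 0.1172]
eef_rot: [[-0.988, -0.155, 0.0], [-0.155, 0.988, 0.001], [-0.0, 0.001, -1.0]]
contact_force: [-0.5, 0.4, -1.2]
width: 0.0153
finger_force: 40.2
```

```bash
python3 -m crank '[[[0,0,0.006,0,0,0,-1],[0,0,0.01,0,0,0,-1],[0,0,0.01,0,0,0,-1]]]' 40
python3 -m crank '[[[0,0,0.006,0,0,0,-1],[0,0,0.01,0,0,0,-1],[0,0,0.01,0,0,0,-1]]]' 40
```

```text
t: 7.72
tool_pos: [0.5372, -0.1445, 0.116]
eef_rot: [[-0.988, -0.155, 0.001], [-0.155, 0.988, 0.0], [-0.001, 0.0, -1.0]]
contact_force: [-0.6, 0.6, 3.5]
width: 0.0155
finger_force: 40.9
t: 7.97
tool_pos: [0.5373, -0.1445, 0.116]
eef_rot: [[-0.988, -0.155, 0.002], [-0.155, 0.988, -0.0], [-0.002, -0.0, -1.0]]
contact_force: [-5.1, 1.3, 16.1]
width: 0.0157
finger_force: 42.7
```

```bash
python3 -m crank '[[[0,0,-0.01,0,0,0,-1],[0,0,-0.01,0,0,0,-0.5],[0,0,-0.01,0,0,0,-0.3],[0,0,-0.01,0,0,0,-0.1],[0,0,-0.01,0,0,0,0]]]' 40
python3 -m crank '[[[0,0,-0.1,0,0,0,0],[0,0,-0.25,0,0,0,0],[0,0,-0.4,0,0,0,0],[0,0,-0.55,0,0,0,0],[0,0,-0.55,0,0,0,0]]]' 40
python3 - <<'E'
from h import *
s,C,Rw=cam("wrist"); im=s["image"][:,:,::-1]; cv2.imwrite("pics/w6.png",im)
R,p=tool();np.savez("w6.npz",C=C,Rw=Rw,R=R,p=p)
for n in["key_blue","key_green","key_red"]:
    for b in manip.boxes_of("wrist",n)[:2]:
        x=b["box"]; print(n,np.round(x),b["score"],plane(s,C,Rw,[(x[0]+x[2])/2,(x[1]+x[3])/2],.065))
E
```

```text
t: 8.38
tool_pos: [0.537, -0.1444, 0.1149]
eef_rot: [[-0.988, -0.155, -0.0], [-0.155, 0.988, 0.001], [0.0, 0.001, -1.0]]
contact_force: [-0.7, -0.1, -1.5]
width: 0.0426
finger_force: 0.0
t: 8.8
tool_pos: [0.5405, -0.1454, 0.2312]
eef_rot: [[-0.988, -0.155, 0.01], [-0.155, 0.988, -0.002], [-0.01, -0.004, -1.0]]
contact_force: [0.8, -0.9, 0.6]
width: 0.0423
finger_force: 0.0
key_blue [138. 123. 180. 158.] 0.84 [[ 0.50457989 -0.28267102  0.065     ]]
key_green [148. 184. 188. 220.] 0.82 [[ 0.55475766 -0.27422132  0.065     ]]
key_red [155. 244. 193. 277.] 0.6 [[ 0.60756743 -0.26753754  0.065     ]]
```

View pics/w6.png

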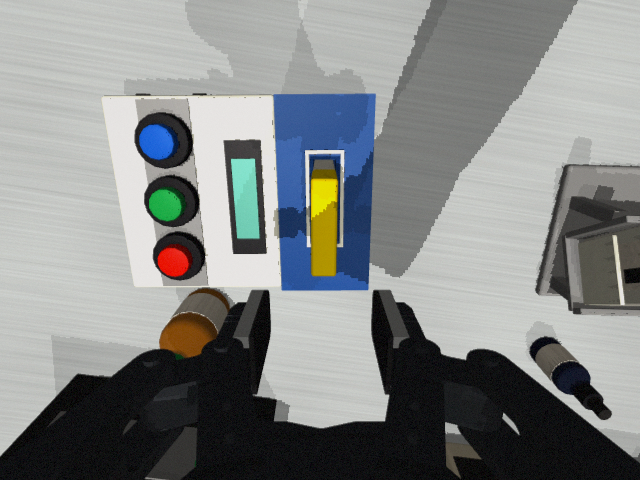

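```bash
python3 - <<'E'
from h import *
print(rows_to(lean(np.radians(9.0),0),np.array([.5035,-.2797,.10])))
E
```

```text
(array([ 0.2662, -0.6444,  0.6202]), array([ 0.0004, -0.0005, -0.0006]))
```

```bash
python3 -m crank '[[[0.06,-0.18,0,0,0,0,-1],[0.13,-0.36,0,0,0,0,-1],[0.2,-0.52,0,0,0,0,-1],[0.27,-0.645,0.1,0,0,0,-1],[0.27,-0.645,0.27,0,0,0,-1]]]' 40
python3 -m crank '[[[0,0,0.17,0,0,0,-1],[0,0,0.34,0,0,0,-1],[0,0,0.34,0,0,0,-1],[0,0,0.34,0,0,0,-1],[0,0,0.34,0,0,0,-1]]]' 40
python3 - <<'E'
from h import *
print(rows_to(lean(np.radians(9.0),0),np.array([.5035,-.2797,.10])))
s,C,Rw=cam("wrist"); im=s["image"][:,:,::-1]; cv2.imwrite("pics/w7.png",im)
for z in(.06,.07,.075):print(np.round(proj(s,C,Rw,[[.5035,-.2797,z],[.5525,-.2715,z]])).tolist())
for n in["key_blue","key_green","key_red"]:
    for b in manip.boxes_of("wrist",n)[:1]: print(n,np.round(b["box"]),b["score"])
E
```

```text
t: 9.42
tool_pos: [0.504, -0.286, 0.1723]
eef_rot: [[-0.989, -0.149, 0.004], [-0.149, 0.989, -0.005], [-0.004, -0.005, -1.0]]
contact_force: [0.7, -0.3, -0.3]
width: 0.0
finger_force: 0.0
t: 9.83
tool_pos: [0.504, -0.2802, 0.1038]
eef_rot: [[-0.988, -0.155, 0.0], [-0.155, 0.988, 0.001], [-0.0, 0.001, -1.0]]
contact_force: [-0.2, 0.6, 1.0]
width: -0.0002
finger_force: 0.0
(array([0.0022, 0.003 , 0.0191]), array([ 0.0002,  0.0001, -0.0005]))
[[322.0, 266.0], [323.0, 345.0]]
[[322.0, 273.0], [323.0, 356.0]]
[[322.0, 277.0], [323.0, 362.0]]
key_blue [292. 247. 349. 295.] 0.61
key_red [312. 408. 327. 427.] 0.7
```

View pics/w7.png

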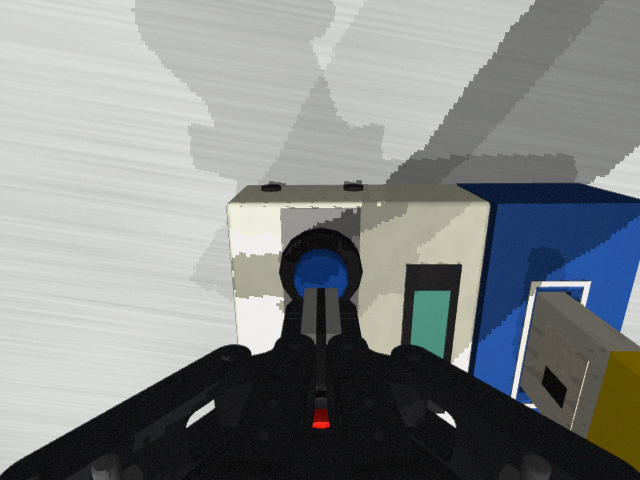

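```bash
python3 -m crank '[[[0,0,0.05,0,0,0,-1],[0,0,0.1,0,0,0,-1],[0,0,0.14,0,0,0,-1],[0,0,0.14,0,0,0,-1],[0,0,0.14,0,0,0,-1]]]' 40
python3 -m crank '[[[0,0,0.01,0,0,0,-1],[0,0,0.02,0,0,0,-1],[0,0,0.03,0,0,0,-1],[0,0,0.03,0,0,0,-1]]]' 40
```

```text
t: 10.45
tool_pos: [0.5033, -0.2799, 0.0747]
eef_rot: [[-0.988, -0.155, -0.001], [-0.155, 0.988, 0.001], [0.001, 0.001, -1.0]]
contact_force: [-0.3, 1.2, 2.3]
width: 0.0001
finger_force: 1.3
t: 10.78
tool_pos: [0.5034, -0.28, 0.0709]
eef_rot: [[-0.988, -0.155, 0.0], [-0.155, 0.988, 0.001], [-0.0, 0.0, -1.0]]
contact_force: [-3.9, 3.1, 12.9]
width: -0.0001
finger_force: 6.5
```

```bash
python3 -m crank '[[[0,0,0.004,0,0,0,-1],[0,0,0.004,0,0,0,-1]]]' 40
python3 -m crank '[[[0,0,-0.06,0,0,0,-1],[0,0,-0.13,0,0,0,-1],[0,0,-0.19,0,0,0,-1],[0,0,-0.19,0,0,0,-1],[0,0,-0.19,0,0,0,-1]]]' 40
python3 - <<'E'
from h import *
print(rows_to(lean(np.radians(9.0),0),np.array([.5525,-.2715,.10])))
E
```

```text
t: 10.95
tool_pos: [0.5035, -0.28, 0.0708]
eef_rot: [[-0.988, -0.155, 0.001], [-0.155, 0.988, 0.0], [-0.001, 0.0, -1.0]]
contact_force: [-4.4, 3.3, 17.9]
width: -0.0004
finger_force: 8.8
t: 11.37
tool_pos: [0.5042, -0.2805, 0.1066]
eef_rot: [[-0.988, -0.155, 0.001], [-0.155, 0.988, -0.0], [-0.001, -0.0, -1.0]]
contact_force: [-0.2, -0.1, 0.1]
width: -0.0003
finger_force: 0.0
(array([-0.2457,  0.007 ,  0.0335]), array([-0.0001,  0.0004, -0.0006]))
```

Hard stop reached on blue (position unchanged, force rising). Now green.

```bash
python3 -m crank '[[[-0.12,0.005,0,0,0,0,-1],[-0.246,0.006,0,0,0,0,-1],[-0.246,0.006,0.05,0,0,0,-1],[-0.246,0.006,0.1,0,0,0,-1],[-0.246,0.006,0.12,0,0,0,-1]]]' 40
python3 -m crank '[[[0,0,0.03,0,0,0,-1],[0,0,0.045,0,0,0,-1],[0,0,0.055,0,0,0,-1],[0,0,0.065,0,0,0,-1],[0,0,0.065,0,0,0,-1]]]' 40
```

```text
t: 11.78
tool_pos: [0.5499, -0.2704, 0.0793]
eef_rot: [[-0.988, -0.155, -0.005], [-0.155, 0.988, 0.003], [0.004, 0.003, -1.0]]
contact_force: [-0.3, -0.2, -1.1]
width: 0.0003
finger_force: 0.0
t: 12.2
tool_pos: [0.5501, -0.2708, 0.071]
eef_rot: [[-0.988, -0.154, -0.002], [-0.154, 0.988, 0.002], [0.002, 0.002, -1.0]]
contact_force: [-5.8, 3.2, 11.8]
width: -0.0004
finger_force: 5.7
```

```bash
python3 -m crank '[[[0,0,0.005,0,0,0,-1],[0,0,0.005,0,0,0,-1]]]' 40
python3 -m crank '[[[0,0,-0.08,0,0,0,-1],[0,0,-0.2,0,0,0,-1],[0,0,-0.4,0,0,0,-1],[0,0,-0.6,0,0,0,-1],[0,0,-0.6,0,0,0,-1]]]' 40
python3 -m crank '[[[0,0,0,0,0,0,-1],[0,0,0,0,0,0,-1],[0,0,0,0,0,0,-1]]]' 40
python3 - <<'E'
from h import *
s,C,Rw=cam("wrist"); cv2.imwrite("pics/w8.png",s["image"][:,:,::-1])
E
```

```text
t: 12.37
tool_pos: [0.5502, -0.2708, 0.0709]
eef_rot: [[-0.988, -0.154, -0.001], [-0.154, 0.988, 0.001], [0.001, 0.002, -1.0]]
contact_force: [-8.4, 4.6, 16.0]
width: 0.0001
finger_force: 8.2
t: 12.78
tool_pos: [0.5563, -0.274, 0.1974]
eef_rot: [[-0.988, -0.154, 0.014], [-0.154, 0.988, -0.006], [-0.013, -0.008, -1.0]]
contact_force: [0.6, -1.1, 0.7]
width: -0.0001
finger_force: 0.0
t: 13.03
tool_pos: [0.5511, -0.2712, 0.187]
eef_rot: [[-0.988, -0.154, -0.002], [-0.154, 0.988, 0.002], [0.002, 0.002, -1.0]]
contact_force: [-0.6, 0.5, -0.2]
width: 0.0001
finger_force: 0.0
```

View pics/w8.png

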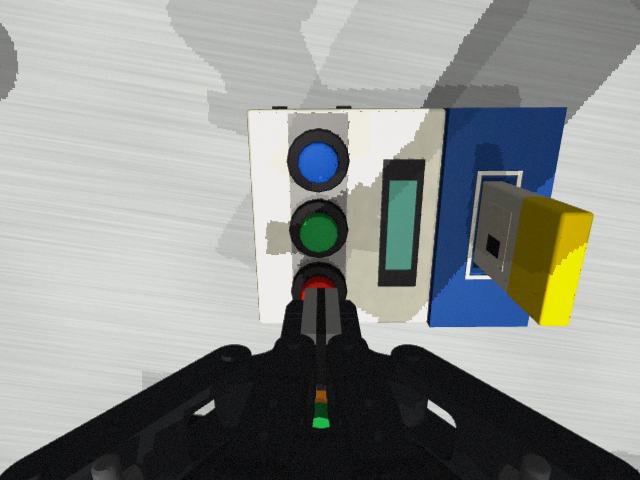

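The picture shows the keys up (blue at 318,160 and green at 318,232) and the cassette standing in the slot at about (500,240). The robot touches nothing.

```bash
python3 -c "
from rig import manip
print(manip.hand_in())"
```

```text
the job is handed in; nothing more can be done
None
```

The yellow cassette is standing released in the reader's slot, the blue key and then the green key were each pressed to their stop and let go, and the job is handed in at about 13 s; no verdict came back.

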